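Rack brass embossing dies for the wash and lock the retaining bar over them

ROBOT

A 7-joint arm with a two-finger parallel gripper is mounted at the origin on a cart in front of the work surface, level with it; the furniture and walls round the work are solid. World frame = base frame: x ahead of the robot, y to its left, z up, the work surface at z = 0. Lengths are in m, angles in rad, forces in N, time in s.
With the tool pointing down it reaches from about 0.4 to 0.875 m from the base axis. Payload 4.4 kg.
Tool frame: the origin (TCP) lies at the centre of the arm's flange, where the gripper is bolted on; the fingertips stand 173 mm ahead of it and the grasp point (between the pads) lies 155 mm ahead of it (ctrl.nose_length is the distance from the TCP to the fingertips, in m); z points along the fingers, y is the direction in which the jaws open and shut (so a half turn about z gives the same grasp; the last joint's range is limited). The gripper opens to 85 mm and grips with 20 to 120 N. Pads are 22 mm wide; open, the fingers measure 114 mm over their backs; the gripper's body (76 mm by 85 mm) begins 54 mm behind the grasp point. The pads swing forward as they close: fully open they stand 13 mm farther back than shut.
Start: joints at [1.161, 0.628, 0.038, 1.517, -0.027, 0.996, -0.02], TCP at [0.219, -0.612, 0.405] pointing down, gripper open.
Joint ranges: [-3.06, 3.06], [-0.37, 2.12], [-1.25, 1.32], [0.18, 2.47], [-1.1, 4.24], [0.23, 1.98], [-2.94, 2.94]. Speed limits (rad/s): [2.57, 2.57, 3.14, 3.14, 3.14, 3.14, 3.14].

INTERFACE

Orientations are given as [roll, pitch, yaw] about the fixed x, y, z axes, in that order (R = Rz(yaw) Ry(pitch) Rx(roll)).
In Python, from workcell import monitor, eyes, order, ctrl gives the robot as it stands.
- The arm moves only by the shell command python3 -m creep 'ROWS' [FORCE]. ROWS is JSON, a list of rows, each a list of 5 numbers: the gripper command: -1 is fully open, 1 is shut, values between are in proportion, then the shift along the tool's x, y, z in cm, then the turn about the tool's z in degrees. In form: [[jaw, dx, dy, dz, yaw], ...]. A call has 1 to 10 rows; each row is the pose to reach, as a shift and turn from the pose commanded when the call began, along the tool's axes at that moment; what a row does not reach only later rows make up. A row lasts 1/10 s, in which the tool goes at most 50 mm and 8.59 degrees, less where a joint would pass 70% of its speed; a pose out of reach is approached as far as the arm can. A call with a gripper value outside its range is refused whole. The fingers move at their own pace and stop on an object; FORCE is the grip in N (left out, the last holds). Time passes only in rows, so rows that repeat a pose let the fingers close. It gives the time, the measured TCP pose, the force and the opening at its end, in the units of the state.
- monitor.get_state(): the state, without advancing time (a new reading comes with each control period).
- eyes.camera(name): name is "side" or "top" or "wrist"; returns (picture, depth): 420x560x3 uint8, red, green, blue; 420x560 float32, m along the optical axis (not along the pixel's ray), 0 where there is no reading.
- eyes.camera_info(name): a dict with "K" (3x3 intrinsics, pixels), "k1" (the pictures are not rectified: a ray, as slopes to the right and down, at radius r is drawn at 1 + k1 r^2 times it, then the intrinsics apply), "R" (3x3) and "t" (3): a world point X has camera coordinates R X + t. Camera axes: x right, y down, z forward; pixel columns grow to the right and rows downward; lengths in m; the calibration is good to about 2 mm. A picture is of the moment at which its call begins: read the wrist's pose just before it. camera_info takes no time and is no camera call; for the wrist camera it gives the pose at the moment of the call.
- order.hand_in(): hands the job in, once; it reports no verdict.
The state is a dict: "clock": time; "joint_positions": joint angles; "qd": joint speeds; "joint_torque": joint torques, N m; "ee_pos": TCP position; "ee_rot": TCP orientation; "wrist_force": force on the tool from outside, world axes, zero at the start; "wrist_torque": the same for the moment, N m; "finger_gap": finger opening in m.
Only numpy, scipy, OpenCV 4.12 (cv2) and the standard library are available. Lean on these libraries where they do the work, as an engineer would, in place of code of your own. Each camera call takes 0.05 s, during which the arm holds its last target. There are 200 camera calls.

TASK

Rack the brass dies for washing: swing the two red-knobbed keepers clear, lift the retaining bar off the empty aluminium carrier and lay it aside on the bench, then take every die out of the oak block and stand each in a slot of its own in the carrier, pushed fully down. Lay the bar back across the carrier over the dies, rubber strip down and flat in the notches of both end frames, and swing both keepers right over it to lock it in. Leave the flux jar and the tin where they are.

Things in the scene. Friction and masses are not known exactly. Their poses are not given: they have to be found in the camera images.
- wash_carrier: Aluminium wash carrier, does not move, 84 x 262 x 107 mm without keepers: base plate, two white combs, an end frame at each end. Origin: centre of its underside; z up, y along the row of slots, x across. End frames: 20 mm thick, centred on y = +-0.121, x from -0.050 to +0.034, top at z = 0.107.
- carrier_slots (a point): Middle of the row of slots, on their floor (carrier x = 0, y = 0, z = 0.010; same axes). Four slots at y = -0.066, -0.022, +0.022, +0.066: 12 mm wide (y), 65 mm long (x), 38 mm deep, rounded mouths. A die fully down has its origin at z = 0 and its top edge at z = 0.080 of this point.
- bar_seat (a point): Where the origin of the seated bar belongs (carrier x = 0, y = 0, z = 0.095; same axes): level with the floor of the two notches. Each end frame has a notch in its top, open upward, 33 mm wide (x), 12 mm deep, centred on x = 0, mouth rounded 5 mm. The bar drops straight down into both.
- retaining_bar: Loose flat aluminium bar 30 (x) x 280 (y) x 12 (z) mm, about 0.34 kg. Origin: centre of the aluminium's underside; y along it, z up. Below: rubber strip 24 x 210 x 3 mm, which goes between the end frames (222 mm apart). In the middle on top: black grip rail 16 mm wide (x), 70 mm long, z = 0.012 to 0.036. Starts seated in the carrier. Either end may go left. The bench between carrier and robot is clear.
- keeper_left (a joint): Steel keeper on a vertical pin on the end frame at the carrier's +y end (pin at x = -0.034, y = +0.121 of the carrier). In rad: 0 = wing points outward (carrier +y); below 0.3 the notch is free; 1.57 = wing points to carrier +x, right over the bar (stop at 1.6). It stays where it is left (friction 0.06 N m).
- keeper_right (a joint): The same, mirrored, at the carrier's -y end (pin at x = -0.034, y = -0.121): 0 = wing points outward (carrier -y); 1.57 = wing points to carrier +x, over the bar.
- keeper_left_knob (a point): Middle of the left keeper's upright round red knob: 12 mm across, 14 mm tall, 40 mm from the pin, at z = 0.1205 of the carrier. The wing below the knob is 14 mm wide, z = 0.1085 to 0.1135.
- keeper_right_knob (a point): The same for the right keeper.
- die_block: Oak block 92 (x) x 196 (y) x 62 (z) mm, does not move. Origin: centre of its underside; y along its row of four slots at y = -0.066, -0.022, +0.022, +0.066, each 12 mm wide (y), 64 mm long (x), floor at z = 0.010. Each die stands in one of them with its top 28 mm showing.
- die_1: Brass embossing die with concentric rings on both faces: plate 60 (x) x 9 (y) x 80 (z) mm, 0.36 kg (up to 15 % more or less). Origin: centre of its lower edge; y across its thickness, z up. May be absent.
- die_2: Brass embossing die with a sunburst on both faces: plate 60 (x) x 9 (y) x 80 (z) mm, 0.36 kg (up to 15 % more or less). Origin: centre of its lower edge; y across its thickness, z up. May be absent.
- die_3: Brass embossing die with a diamond grid on both faces: plate 60 (x) x 9 (y) x 80 (z) mm, 0.36 kg (up to 15 % more or less). Origin: centre of its lower edge; y across its thickness, z up. May be absent.
- die_4: Brass embossing die with a six-petal rosette on both faces: plate 60 (x) x 9 (y) x 80 (z) mm, 0.36 kg (up to 15 % more or less). Origin: centre of its lower edge; y across its thickness, z up. May be absent.
- flux_jar: Glass jar with black lid, 52 mm across, 64 mm tall; leave alone. Origin: centre of its underside.
- tin: Flat round tin, 73 mm across, 17 mm tall; leave alone. Origin: centre of its underside.
Mind the look-alikes: they are no part of the job. Leave any blue look-alike of the die_1 alone.

How it is judged:
By the outcome, as a careful person would: the job done as asked, in the order asked, and still so for the second after the job is handed in, with the robot touching nothing.
Of die_1, die_2, die_3, die_4 only 2 to 4 are there at a start; the rules pass over those that are not, and their reading is None.
At some moment in a run one of retaining_bar may be knocked a few centimetres aside while the robot is not near it.
It also fails if it takes over 210 s, if anything falls off the work surface, if the arm or the gripper's body presses on something with over 40 N, if the wrist force passes 120 N, or if a joint passes its speed limit or range.

## Working session

There is one attempt and no reset: what is moved stays moved. The work goes in short steps, Python scripts to look and compute and a shell command to move; the robot and the scene stay as the last step left them, time stands still between calls to the robot, and variables do not carry over. Pictures are saved under pics/ and viewed, about 12 in all and at most 16, crops included, and the job is handed in when it is done.

```bash
ls; mkdir -p pics
cat > h.py <<'E'
from workcell import monitor, eyes, order, ctrl
import numpy as np, cv2
def snap(n,f):
    p,d=eyes.camera(n); i=eyes.camera_info(n); cv2.imwrite(f'pics/{f}.png',p[:,:,::-1]); np.savez(f'pics/{f}.npz',p=p,d=d,**{k:np.array(i[k]) for k in('K','k1','R','t')}); return p,d,i
def load(f):
    z=np.load(f'pics/{f}.npz'); return z['p'],z['d'],z
def rays(uv,i):
    K=np.array(i['K']);k=float(i['k1']);uv=np.atleast_2d(np.array(uv,float))
    s=np.c_[(uv[:,0]-K[0,2])/K[0,0],(uv[:,1]-K[1,2])/K[1,1]];r=s.copy()
    for _ in range(20): r=s/(1+k*(r**2).sum(1,keepdims=True))
    return np.c_[r,np.ones(len(r))]
def onplane(uv,z,i):
    R=np.array(i['R']);t=np.array(i['t']);c=-R.T@t;w=rays(uv,i)@R
    return c+w*((z-c[2])/w[:,2])[:,None]
def bydepth(uv,d,i):
    uv=np.atleast_2d(uv).astype(int);R=np.array(i['R']);t=np.array(i['t'])
    return (rays(uv,i)*d[uv[:,1],uv[:,0]][:,None]-t)@R
def cloud(d,i):
    v,u=np.mgrid[0:420,0:560];uv=np.c_[u.ravel(),v.ravel()]
    P=bydepth(uv,d,i);P[d.ravel()==0]=np.nan;return P.reshape(420,560,3)
E
python3 - <<'E'
from h import *
s=monitor.get_state();print(s)
for n in('top','side'):
    p,d,i=snap(n,n+'0');print(n,-np.array(i['R']).T@i['t'],i['k1'],d.min(),d.max())
print(eyes.camera_info('wrist'))
a=cv2.imread('pics/top0.png');b=cv2.imread('pics/side0.png')
E
```

```text
pics
{'clock': 0.0, 'joint_positions': array([ 1.16120471,  0.62935303,  0.03844941,  1.5183946 , -0.02700357,
        0.99627695, -0.0200103 ]), 'qd': array([-2.20824699e-04, -1.06663350e-03, -6.01036473e-04, -1.25543329e-05,
       -3.93384599e-04,  5.37354866e-04,  3.70033682e-04]), 'joint_torque': array([ 3.80675292e-04, -5.63395035e+01,  1.22618169e+00, -1.93442702e+01,
        1.09597453e-02,  1.06152578e-02,  6.23443697e-06]), 'ee_pos': array([ 0.21901487, -0.61167028,  0.40377592]), 'ee_rot': array([-3.13967916e+00,  2.75033111e-05,  3.43772765e-01]), 'wrist_force': array([-0.50643428, -0.55725338,  0.32196844]), 'wrist_torque': array([-0.03907852,  0.00828835, -0.01469407]), 'finger_gap': 0.0850363808135616}
top [0.34587926 0.013017   1.39464746] -0.009715200094625759 0.0 2.312312
side [-0.59489144  0.49938188  1.338939  ] -0.12065509099964343 0.0 2.8088305
{'K': array([[314.84906914,   0.        , 282.95989565],
       [  0.        , 314.84906914, 207.09330079],
       [  0.        ,   0.        ,   1.        ]]), 'k1': -0.011787635603168959, 'R': array([[ 0.3374165 , -0.94135498, -0.00094713],
       [-0.88917487, -0.31904322,  0.32799309],
       [-0.3090601 , -0.10982811, -0.94467965]]), 't': array([-0.6505224 , -0.04344304,  0.38090686])}
```

View pics/top0.png

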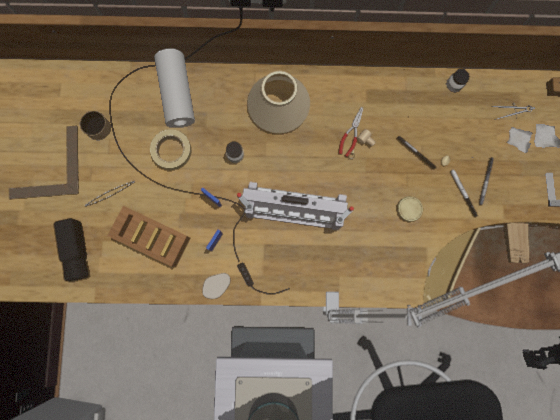

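View pics/side0.png

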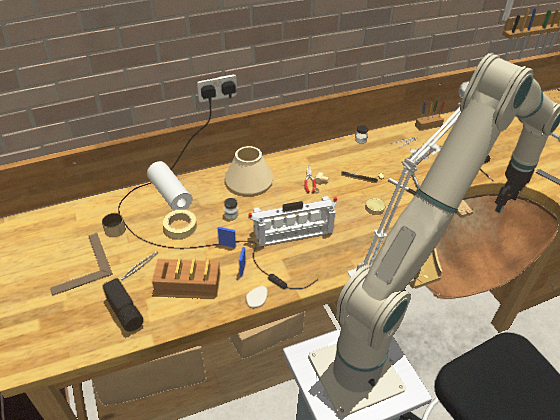

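Run:
```python
from h import *
p,d,i=load('top0');K=i['K'];print(K[0,0])
a=cv2.resize(p[180:275,90:370],None,fx=2.8,fy=2.8,interpolation=cv2.INTER_CUBIC)
q,dq,iq=load('side0')
b=cv2.resize(q[190:310,140:345],None,fx=2.7,fy=2.7,interpolation=cv2.INTER_CUBIC)
w=np.zeros((600,790,3),np.uint8);w[:266,:784]=a[:266,:784];w[270:270+b.shape[0],:b.shape[1]]=b
cv2.imwrite('pics/c1.png',w[:,:,::-1])
hsv=cv2.cvtColor(p,cv2.COLOR_RGB2HSV)
m=((hsv[...,0]<8)|(hsv[...,0]>172))&(hsv[...,1]>150)&(hsv[...,2]>80)
n,l,st,c=cv2.connectedComponentsWithStats(m.astype(np.uint8))
for k in range(1,n):
    if st[k,4]>3: print(c[k],st[k,4],onplane(c[k],.1205,i))
m=(hsv[...,0]>105)&(hsv[...,0]<125)&(hsv[...,1]>150)&(hsv[...,2]>60)
n,l,st,c=cv2.connectedComponentsWithStats(m.astype(np.uint8))
for k in range(1,n):
    if st[k,4]>30: print('blue',c[k],st[k],onplane(c[k],.08,i),bydepth(c[k],d,i))
for u in [(150,238),(295,199),(269,211),(234,152),(410,208),(113,239),(185,246),(140,223)]: print(u,bydepth(u,d,i))
```

```text
490.6701518314688
[341.84482759 143.51724138] 58 [[ 0.72647709 -0.17232755  0.1205    ]]
[351.42592593 146.37037037] 54 [[ 0.71903604 -0.19813196  0.1205    ]]
[238.61538462 194.38461538] 13 [[0.58181157 0.10149649 0.1205    ]]
[351. 208.] 9 [[ 0.5509025  -0.19530198  0.1205    ]]
(150, 238) [[0.46506324 0.33490619 0.09178035]]
(295, 199) [[ 0.57008279 -0.04692033  0.13253591]]
(269, 211) [[0.55541464 0.0211096  0.01186681]]
(234, 152) [[0.71193745 0.12173178 0.0666039 ]]
(410, 208) [[ 0.57103783 -0.381645    0.01466733]]
(113, 239) [[4.68711976e-01 4.62222447e-01 2.91426857e-05]]
(185, 246) [[0.45116717 0.2540333  0.01823356]]
(140, 223) [[0.50468315 0.36412798 0.09117031]]
```

View pics/c1.png

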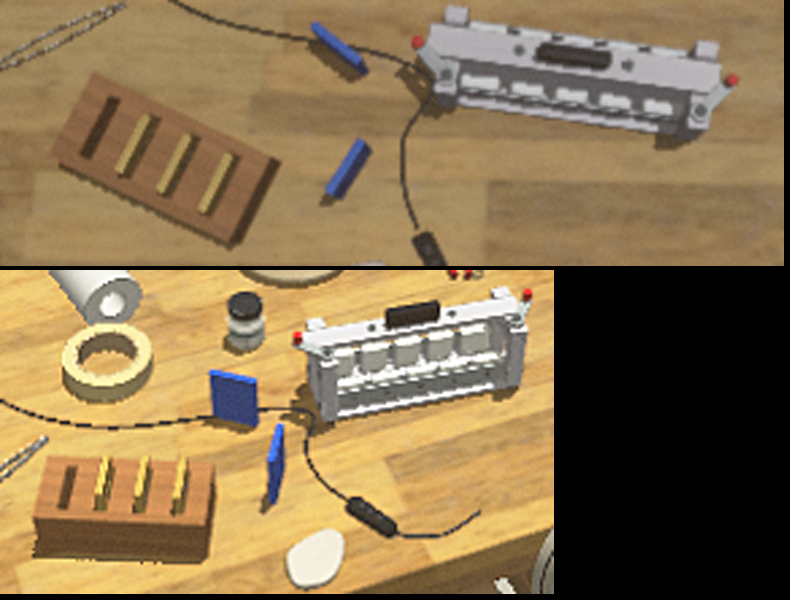

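```bash
cat >> h.py <<'E'
def rect(P,m):
    q=P[m][:,:2]; r=cv2.minAreaRect((q*1000).astype(np.float32)); return np.round(r[0],1),np.round(r[1],1),round(r[2],1),len(q),np.median(P[m][:,2]).round(4)
E
python3 - <<'E'
from h import *
p,d,i=load('top0');P=cloud(d,i);x,y,z=P[...,0],P[...,1],P[...,2]
C=(abs(x-.56)<.12)&(abs(y+.04)<.2)
for lo,hi in((.095,.118),(.122,.14)): print(lo,rect(P,C&(z>lo)&(z<hi)))
B=(abs(x-.46)<.12)&(abs(y-.34)<.16)
print('blk',rect(P,B&(z>.05)&(z<.07)))
m=B&(z>.078)&(z<.1);n,l,st,c=cv2.connectedComponentsWithStats(m.astype(np.uint8))
for k in range(1,n):
    if st[k,4]>8: print(c[k],rect(P,l==k))
for u in((249,207),(340,219)):print('pin',onplane(u,.11,i))
# bench front edge
for u in(200,260,300): 
  col=z[:,u];r=np.where((abs(col)<.02)&(x[:,u]<.5))[0];print('edge',u,x[r.max(),u],y[r.max(),u])
w=eyes.camera_info('wrist');c=-np.array(w['R']).T@w['t'];s=monitor.get_state()
print('cam off',c-s['ee_pos'])
E
```

```text
0.095 (array([561.9, -47.8]), array([309.4,  84.8]), 83.0, 1395, np.float64(0.1083))
0.122 (array([555.4, -46.2]), array([306.3,  46.8]), 83.5, 211, np.float64(0.1305))
blk (array([526.1, 321.5]), array([210.2, 212.4]), 65.5, 2026, np.float64(0.0629))
[137.3592233  231.30097087] (array([483.1, 371.1]), array([11.5, 59.1]), 64.8, 103, np.float64(0.0898))
[152.13 238.12] (array([464.7, 329.6]), array([11. , 59.5]), 68.4, 100, np.float64(0.0899))
[166.70588235 245.17647059] (array([447.8, 291. ]), array([11.6, 59.4]), 67.3, 102, np.float64(0.0902))
pin [[0.55028472 0.07371904 0.11      ]]
pin [[ 0.52260006 -0.16757913  0.11      ]]
edge 200 0.29246529694334267 0.20773219988684838
edge 260 0.056771105295627546 0.035690691102951935
edge 300 -0.0026854631968278937 -0.07209058130389667
cam off [ 0.07955452  0.0273206  -0.03038874]
```

Run:
```python
from h import *
p,d,i=load('top0')
for u in[(332,302),(333,316),(370,316),(400,316),(415,315),(430,308),(460,297),(500,281),(540,266),(555,260),(445,300),(275,395),(275,340)]: print(u,bydepth(u,d,i).round(3))
p,d,i=load('side0')
for u in[(365,268),(385,215),(400,170),(430,130),(455,95),(440,200),(500,200)]: print(u,bydepth(u,d,i).round(3))
```

```text
(332, 302) [[ 0.304 -0.158  0.01 ]]
(333, 316) [[ 0.271 -0.152  0.083]]
(370, 316) [[ 0.284 -0.206  0.297]]
(400, 316) [[ 0.292 -0.239  0.425]]
(415, 315) [[ 0.296 -0.258  0.459]]
(430, 308) [[ 0.309 -0.292  0.443]]
(460, 297) [[ 0.331 -0.336  0.481]]
(500, 281) [[ 0.361 -0.401  0.504]]
(540, 266) [[ 0.388 -0.467  0.521]]
(555, 260) [[ 0.398 -0.489  0.531]]
(445, 300) [[ 0.324 -0.32   0.445]]
(275, 395) [[ 0.067 -0.004  0.055]]
(275, 340) [[ 0.116 -0.011 -0.787]]
(365, 268) [[ 0.056 -0.002  0.393]]
(385, 215) [[ 0.28  -0.206  0.288]]
(400, 170) [[ 0.724 -0.59  -0.001]]
(430, 130) [[ 0.91  -0.86   0.005]]
(455, 95) [[ 1.014 -1.05   0.086]]
(440, 200) [[ 0.025 -0.136  0.591]]
(500, 200) [[ 0.203 -0.561  0.297]]
```

```bash
python3 -m creep '[[-1,0,-15,-38,0],[-1,0,-15,-38,0],[-1,0,-15,-38,0],[-1,0,-15,-38,0],[-1,0,-15,-38,0],[-1,0,-15,-38,0],[-1,0,-15,-38,0],[-1,0,-15,-38,0],[-1,0,-15,-38,0],[-1,0,-15,-38,0]]'; python3 -c "
from h import *
s=monitor.get_state();print(s['joint_positions'].round(3),s['ee_rot'].round(3))"
```

```text
clock: 1.1
ee_pos: [0.1682, -0.4701, 0.7863]
ee_rot: [3.138, -0.0, 0.344]
wrist_force: [-0.1, -0.6, -0.8]
finger_gap: 0.0855
[ 1.132  0.224  0.056  1.132 -0.013  1.781 -0.043] [ 3.138 -0.     0.344]
```

```bash
python3 -m creep '[[-1,26,-5.5,0,-10],[-1,26,-5.5,0,-18],[-1,26,-5.5,0,-27],[-1,26,-5.5,0,-35],[-1,26,-5.5,0,-44],[-1,26,-5.5,0,-52],[-1,47,-27.5,0,-60],[-1,47,-27.5,0,-63.7],[-1,47,-27.5,0,-63.7],[-1,47,-27.5,0,-63.7]]'; python3 -c "
from h import *
s=monitor.get_state();print(s['joint_positions'].round(3),s['ee_rot'].round(3))"
```

```text
clock: 2.1
ee_pos: [0.4773, -0.1472, 0.7822]
ee_rot: [-3.137, -0.001, 1.455]
wrist_force: [0.6, 0.1, 0.0]
finger_gap: 0.0856
[ 0.499  0.24  -0.373  1.133  0.088  1.788  0.039] [-3.137e+00 -1.000e-03  1.455e+00]
```

```bash
cat >> h.py <<'E'
def go(x,y,z,yaw=None):
    s=monitor.get_state();p=s['ee_pos'];a=s['ee_rot'][2];d=np.array([x,y,z])-p
    dy=0 if yaw is None else (a-yaw+np.pi)%(2*np.pi)-np.pi
    print('tool cm',np.round(100*np.array([d[0]*np.cos(a)+d[1]*np.sin(a),d[0]*np.sin(a)-d[1]*np.cos(a),-d[2]]),2),'turn',round(np.degrees(dy),1))
E
python3 -c "
from h import *
go(.57,-.03,.47)"
```

```text
tool cm [12.71  7.86 31.22] turn 0.0
```

```bash
python3 -m creep '[[-1,12.7,7.9,31.2,0],[-1,12.7,7.9,31.2,0],[-1,12.7,7.9,31.2,0],[-1,12.7,7.9,31.2,0],[-1,12.7,7.9,31.2,0],[-1,12.7,7.9,31.2,0],[-1,12.7,7.9,31.2,0],[-1,12.7,7.9,31.2,0],[-1,12.7,7.9,31.2,0],[-1,12.7,7.9,31.2,0]]'
python3 - <<'E'
from h import *
p,d,i=snap('wrist','w1')
P=cloud(d,i);hsv=cv2.cvtColor(p,cv2.COLOR_RGB2HSV)
m=((hsv[...,0]<8)|(hsv[...,0]>172))&(hsv[...,1]>150)&(hsv[...,2]>80)
n,l,st,c=cv2.connectedComponentsWithStats(m.astype(np.uint8))
for k in range(1,n):
    if st[k,4]>10: print(c[k],st[k,4],onplane(c[k],.1205,i).round(4))
x,y,z=P[...,0],P[...,1],P[...,2]
C=(abs(x-.57)<.1)&(abs(y+.05)<.2)
print('rail',rect(P,C&(z>.12)&(z<.14)&(hsv[...,2]<80)))
print(hsv[...,2][C&(z>.12)&(z<.14)].mean())
E
```

```text
clock: 3.1
ee_pos: [0.5692, -0.0324, 0.4736]
ee_rot: [3.14, 0.0, 1.454]
wrist_force: [-0.1, 0.2, 0.7]
finger_gap: 0.0851
[277.74        40.89333333] 150 [[0.581  0.0999 0.1205]]
[418.6877193  247.54736842] 285 [[ 0.7154 -0.1285  0.1205]]
[412.58867925 264.36226415] 265 [[ 0.7088 -0.1496  0.1205]]
[282.35051546 312.45360825] 97 [[ 0.5502 -0.1982  0.1205]]
rail (array([556.1, -45.8]), array([242.2,  46. ]), 83.2, 971, np.float64(0.1317))
74.98731165741475
```

View pics/w1.png

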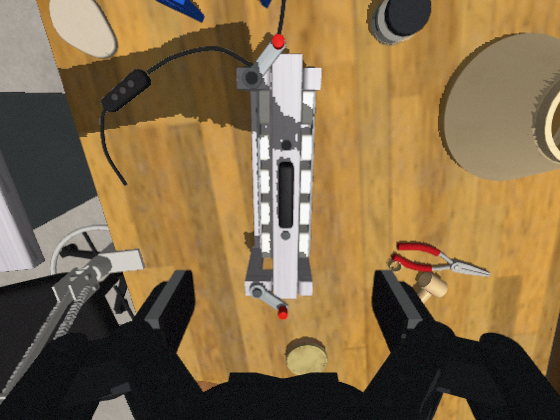

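```bash
cat >> h.py <<'E'
def car(x,y,O,a): return O[0]+x*np.cos(a)-y*np.sin(a),O[1]+x*np.sin(a)+y*np.cos(a)
E
python3 - <<'E'
from h import *
p,d,i=load('w1')
L=onplane((252,76),.116,i)[0];R=onplane((257,292),.116,i)[0];v=L-R;a=np.arctan2(-v[0],v[1]);print(L,R,np.hypot(*v[:2]),a)
rail=onplane((286,195),.131,i)[0];print('rail',rail)
O=((L+R)/2)[:2]+.034*np.array([np.cos(a),np.sin(a)]);print('O',O)
g=cv2.cvtColor(p,cv2.COLOR_RGB2GRAY)
for k,pt,s in(([.581,.0999],L,1),([.5502,-.1982],R,-1)):
    w=np.array(k)-pt[:2];c,sn=np.cos(-a),np.sin(-a);wx,wy=c*w[0]-sn*w[1],sn*w[0]+c*w[1];print(np.hypot(wx,wy),np.arctan2(wx,s*wy))
# rail via dark & roi
m=np.zeros(g.shape,np.uint8);m[150:240,265:310]=(g[150:240,265:310]<60)
n,l,st,c=cv2.connectedComponentsWithStats(m);k=1+st[1:,4].argmax();r=cv2.minAreaRect(np.argwhere(l==k)[:,::-1].astype(np.float32));print(r,onplane(r[0],.131,i))
b=cv2.boxPoints(r);print(onplane(b,.131,i).round(4))
go(*car(.0315-.034+.004,-.121-.0245,O,a),.288,np.pi/2+a)
E
```

```text
[0.55267869 0.07329157 0.116     ] [ 0.52267131 -0.16823974  0.116     ] 0.24338820500284622 -0.12360473072669771
rail [ 0.57201617 -0.04514097  0.131     ]
O [ 0.5714156  -0.05166596]
0.03886007055337614 0.6929663389732968
0.040687171155769676 0.8667319499124716
((285.9999694824219, 194.49996948242188), (13.999998092651367, 64.99998474121094), 0.0) [[ 0.57207739 -0.04460216  0.131     ]]
[[ 0.5605 -0.08    0.131 ]
 [ 0.569  -0.01    0.131 ]
 [ 0.5829 -0.0116  0.131 ]
 [ 0.5754 -0.0818  0.131 ]]
tool cm [-16.44   0.49  18.62] turn 0.4
```

```bash
python3 -m creep '[[0.29,-16.7,0,0,0],[0.29,-16.7,0,0,0],[0.29,-16.7,0,0,0],[0.29,-16.7,0,0,0],[0.29,-16.7,0,12,0],[0.29,-16.7,0,12,0],[0.29,-16.7,0,12,0],[0.29,-16.7,0,15,0],[0.29,-16.7,0,15,0],[0.29,-16.7,0,15,0]]'
python3 - <<'E'
from h import *
p,d,i=snap('wrist','w2')
hsv=cv2.cvtColor(p,cv2.COLOR_RGB2HSV)
m=((hsv[...,0]<8)|(hsv[...,0]>172))&(hsv[...,1]>150)&(hsv[...,2]>80)
n,l,st,c=cv2.connectedComponentsWithStats(m.astype(np.uint8))
for k in range(1,n):
    if st[k,4]>10: print(c[k],st[k,4],onplane(c[k],.1205,i).round(4))
E
```

```text
clock: 4.15
ee_pos: [0.5503, -0.1977, 0.3241]
ee_rot: [3.14, 0.0, 1.455]
wrist_force: [0.3, -0.1, 1.1]
finger_gap: 0.0301
[510.57305936 158.07876712] 876 [[ 0.6839 -0.1611  0.1205]]
[497.64993026 188.53138075] 717 [[ 0.6785 -0.1783  0.1205]]
[474.13636364 184.54545455] 22 [[ 0.6647 -0.1743  0.1205]]
[281.43569554 241.91076115] 381 [[ 0.5505 -0.1973  0.1205]]
```

View pics/w2.png

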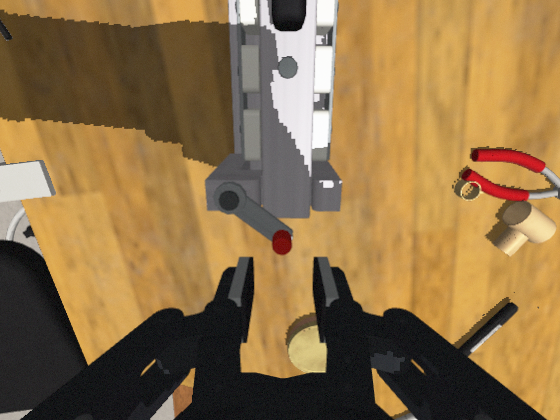

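```bash
python3 -m creep '[[0.29,0,0,2,0],[0.29,0,0,3.6,0],[0.29,0,0,3.6,0],[0.29,-0.3,-0.8,3.6,0],[0.29,-0.7,-1.6,3.6,0],[0.29,-1.1,-2.3,3.6,0],[0.29,-1.4,-3.0,3.6,0],[0.29,-1.5,-3.6,3.6,0],[0.29,-1.5,-3.9,3.6,0],[0.29,-1.5,-3.9,3.6,0]]'
```

```text
clock: 5.2
ee_pos: [0.5092, -0.2082, 0.2878]
ee_rot: [3.14, 0.001, 1.455]
wrist_force: [1.8, -0.4, 1.4]
finger_gap: 0.0305
```

```bash
python3 -m creep '[[0.29,0,0.5,-3.6,0],[0.29,0,0.5,-3.6,0],[0.29,31.4,3.6,-3.6,0],[0.29,31.4,3.6,-3.6,0],[0.29,31.4,3.6,-3.6,0],[0.29,31.4,3.6,-3.6,0],[0.29,31.4,3.6,-3.6,0],[0.29,31.4,3.6,-3.6,0],[0.29,31.4,3.6,-3.6,0],[0.29,31.4,3.6,-3.6,0]]'
python3 - <<'E'
from h import *
p,d,i=snap('wrist','w3')
hsv=cv2.cvtColor(p,cv2.COLOR_RGB2HSV)
m=((hsv[...,0]<8)|(hsv[...,0]>172))&(hsv[...,1]>150)&(hsv[...,2]>80)
n,l,st,c=cv2.connectedComponentsWithStats(m.astype(np.uint8))
for k in range(1,n):
    if st[k,4]>10: print(c[k],st[k,4],onplane(c[k],.1205,i).round(4))
print(monitor.get_state()['ee_pos'])
E
```

```text
clock: 6.2
ee_pos: [0.5806, 0.1041, 0.3224]
ee_rot: [-3.14, -0.002, 1.462]
wrist_force: [0.1, 0.2, 1.2]
finger_gap: 0.0303
[284.21390374 252.54010695] 374 [[0.5803 0.0953 0.1205]]
[0.58055207 0.10087184 0.32215308]
```

```bash
python3 -m creep '[[0.29,-0.3,0,2,0],[0.29,-0.3,0,3.5,0],[0.29,-0.3,0,3.5,0],[0.29,-0.1,-0.8,3.5,0],[0.29,0.2,-1.6,3.5,0],[0.29,0.5,-2.3,3.5,0],[0.29,0.7,-3.0,3.5,0],[0.29,0.7,-3.4,3.5,0],[0.29,0.7,-3.4,3.5,0],[0.29,0.7,-2.9,0,0]]'; python3 -c "
from h import *
go(.5715,-.047,.36,np.pi/2-.118)"
```

```text
clock: 7.25
ee_pos: [0.551, 0.1092, 0.3194]
ee_rot: [-3.132, 0.005, 1.456]
wrist_force: [0.3, -0.9, 0.7]
finger_gap: 0.0303
tool cm [-15.29   3.82  -4.06] turn 0.2
```

```bash
python3 -m creep '[[0,0,0,-4,0],[0,-14,3.8,-15,0],[0,-14,3.8,-15,0],[0,-14,3.8,-15,0],[0,-14,3.8,-15,0],[0,-14,3.8,-15,0],[0,-14,3.8,-15,0],[0,-14,3.8,-15,0]]'
python3 - <<'E'
from h import *
p,d,i=snap('wrist','w4')
hsv=cv2.cvtColor(p,cv2.COLOR_RGB2HSV)
m=((hsv[...,0]<8)|(hsv[...,0]>172))&(hsv[...,1]>150)&(hsv[...,2]>60)
n,l,st,c=cv2.connectedComponentsWithStats(m.astype(np.uint8))
for k in range(1,n):
    if st[k,4]>10: print(c[k],st[k,4],onplane(c[k],.1205,i).round(4))
g=cv2.cvtColor(p,cv2.COLOR_RGB2GRAY)
m=np.zeros(g.shape,np.uint8);m[100:300,265:310]=(g[100:300,265:310]<60)
n,l,st,c=cv2.connectedComponentsWithStats(m);k=1+st[1:,4].argmax();r=cv2.minAreaRect(np.argwhere(l==k)[:,::-1].astype(np.float32));print(r,onplane(r[0],.131,i))
go(.5715,-.047,.36,np.pi/2-.118)
E
```

```text
clock: 8.05
ee_pos: [0.5742, -0.032, 0.4716]
ee_rot: [-3.138, -0.0, 1.457]
wrist_force: [0.5, 0.2, -0.7]
finger_gap: 0.0426
[246.08695652  30.63354037] 161 [[0.556  0.1123 0.1205]]
[416.9        249.54333333] 300 [[ 0.7153 -0.1271  0.1205]]
[410.03873239 265.90492958] 284 [[ 0.708  -0.1474  0.1205]]
[254.03 324.19] 100 [[ 0.5172 -0.2085  0.1205]]
((282.9999694824219, 195.49996948242188), (13.999998092651367, 64.99998474121094), 0.0) [[ 0.57209312 -0.04335557  0.131     ]]
tool cm [-1.55 -0.11 11.16] turn 0.3
```

View pics/w4.png

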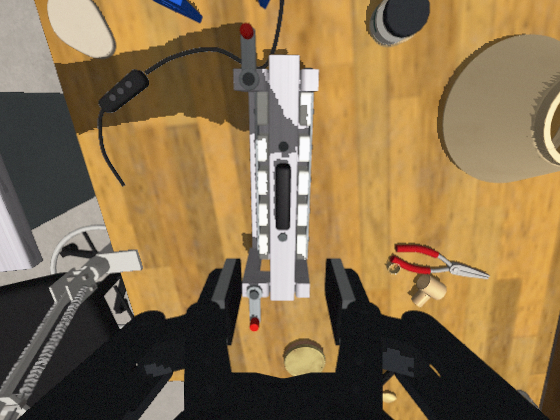

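```bash
python3 -m creep '[[0.2,-1.4,-0.1,5,0],[0.2,-1.4,-0.1,10,0],[0.2,-1.4,-0.1,14,0],[0.2,-1.4,-0.1,17,0],[0.2,-1.4,-0.1,18.8,0],[0.2,-1.4,-0.1,18.8,0],[1,-1.4,-0.1,18.8,0],[1,-1.4,-0.1,18.8,0],[1,-1.4,-0.1,18.8,0],[1,-1.4,-0.1,18.8,0]]' 50 && python3 -m creep '[[1,0,0,0,0],[1,0,0,0,0],[1,0,0,-0.5,0],[1,0,0,-1,0],[1,0,0,-2,0],[1,0,0,-4,0],[1,0,0,-7,0],[1,0,0,-7,0]]'; python3 -c "
from h import *
go(.425,-.05,.3,np.pi/2-.0)"
```

```text
clock: 9.1
ee_pos: [0.5723, -0.0469, 0.2853]
ee_rot: [3.141, -0.0, 1.455]
wrist_force: [-0.7, 0.5, -2.2]
finger_gap: 0.0149
clock: 9.9
ee_pos: [0.5742, -0.0468, 0.3592]
ee_rot: [3.132, -0.001, 1.456]
wrist_force: [1.3, 0.2, -3.2]
finger_gap: 0.0151
tool cm [ -2.03 -14.78   5.92] turn -6.6
```

```bash
python3 -m creep '[[1,-0.7,-4,0,0],[1,-1.4,-8,0,0],[1,-1.4,-12,0,0],[1,-1.4,-13.4,0,0],[1,-1.4,-13.4,4,0],[1,-1.4,-13.4,8,0],[1,-1.4,-13.4,12,0],[1,-1.4,-13.4,14.5,0],[1,-1.4,-13.4,15.5,0],[1,-1.4,-13.4,16,0]]' && python3 -m creep '[[1,0,0,0.2,0],[1,0,0,0.4,0],[1,0,0,0.5,0],[1,0,0,0.5,0]]'
```

```text
clock: 10.9
ee_pos: [0.4377, -0.0453, 0.1933]
ee_rot: [-3.14, -0.0, 1.456]
wrist_force: [0.2, 0.3, -3.3]
finger_gap: 0.0146
clock: 11.3
ee_pos: [0.437, -0.0449, 0.193]
ee_rot: [3.139, 0.001, 1.457]
wrist_force: [-9.5, 1.0, 46.6]
finger_gap: 0.015
```

```bash
python3 -m creep '[[1,0,0,-0.4,0],[0.2,0,0,-0.4,0],[0.2,0,0,-0.4,0],[0.2,0,0,-5,0],[0.2,0,0,-10,0],[0.2,0,0,-15,0],[0.2,0,0,-20,0],[0.2,0,0,-21,0]]' && python3 -c "
from h import *
go(.4647,.3296,.40,2.726)"
```

```text
clock: 12.1
ee_pos: [0.4393, -0.0451, 0.404]
ee_rot: [3.133, -0.001, 1.455]
wrist_force: [1.9, -0.0, -0.6]
finger_gap: 0.0342
tool cm [37.51 -1.81  0.4 ] turn -72.8
```

```bash
python3 -m creep '[[0.4,5,0,0,-8],[0.4,37.5,-1.8,0,-16],[0.4,37.5,-1.8,0,-25],[0.4,37.5,-1.8,0,-33],[0.4,37.5,-1.8,0,-42],[0.4,37.5,-1.8,0,-50],[0.4,37.5,-1.8,0,-58],[0.4,37.5,-1.8,0,-67],[0.4,37.5,-1.8,0,-72.8],[0.4,37.5,-1.8,0,-72.8]]'
python3 - <<'E'
from h import *
snap('wrist','w5'); s=monitor.get_state();print(s['joint_positions'].round(2),s['ee_pos'],s['ee_rot'])
p,d,i=snap('top','t1');P=cloud(d,i);x,y,z=P[...,0],P[...,1],P[...,2]
print('bar rail',rect(P,(abs(x-.43)<.05)&(abs(y+.05)<.2)&(z>.025)&(z<.06)))
E
```

```text
clock: 13.1
ee_pos: [0.4627, 0.3299, 0.3981]
ee_rot: [-3.14, -0.002, 2.728]
wrist_force: [-0.2, -0.3, 0.3]
finger_gap: 0.0255
[-0.06  0.7  -1.01  1.74  0.67  1.09 -0.15] [0.46298513 0.32894152 0.39829138] [-3.13979745e+00 -1.44184706e-03  2.72404304e+00]
bar rail (array([ 427.5, -170.5]), array([0., 0.]), 0.0, 1, np.float64(0.0256))
```

View pics/w5.png

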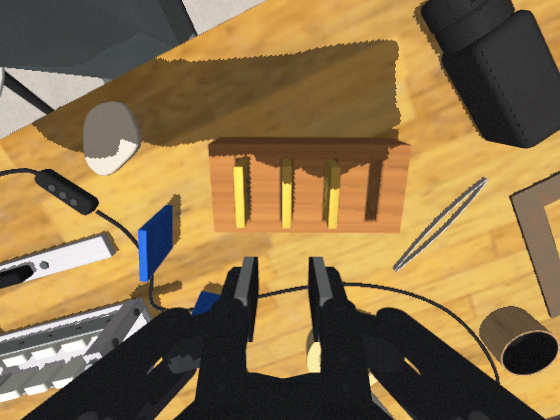

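View pics/t1.png

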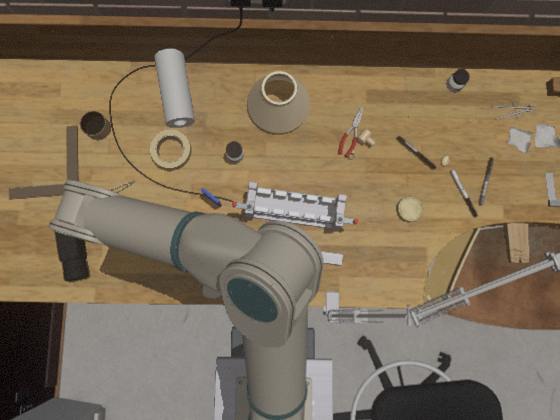

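Run:
```python
from h import *
p,d,i=load('w5');P=cloud(d,i);x,y,z=P[...,0],P[...,1],P[...,2]
B=(abs(x-.46)<.1)&(abs(y-.33)<.12)
print(np.nanpercentile(z[B&(z>.05)&(z<.075)],[10,50,90]))
m=B&(z>.083)&(z<.1);m[240:]=0;n,l,st,c=cv2.connectedComponentsWithStats(m.astype(np.uint8))
for k in range(1,n):
    if st[k,4]>8: 
        r=cv2.minAreaRect(np.argwhere(l==k)[:,::-1].astype(np.float32));b=onplane(cv2.boxPoints(r),.09,i)
        print(c[k],rect(P,l==k),onplane(r[0],.09,i).round(4), b[:,:2].round(3).tolist())
go(.4478,.291,.263+.05,2.726)
```

```text
[0.06150708 0.06269011 0.06369364]
[238.89865872 196.28315946] (array([448.5, 288.3]), array([ 9.3, 60.4]), 65.7, 671, np.float64(0.0906)) [[0.4471 0.2893 0.09  ]] [[0.418, 0.297], [0.422, 0.306], [0.478, 0.281], [0.474, 0.271]]
[286.1042735  196.31452991] (array([466.5, 328.5]), array([ 8.6, 60.4]), 65.1, 585, np.float64(0.0907)) [[0.4648 0.3292 0.09  ]] [[0.492, 0.312], [0.436, 0.338], [0.44, 0.345], [0.495, 0.32]]
[332.9760479  196.64071856] (array([484.1, 368.5]), array([ 9.4, 59.5]), 65.7, 668, np.float64(0.0906)) [[0.4827 0.3686 0.09  ]] [[0.509, 0.351], [0.454, 0.376], [0.458, 0.385], [0.514, 0.36]]
tool cm [-0.12 -4.04  8.56] turn -0.2
```

```bash
python3 -m creep '[[0.4,-0.25,-4.3,4,0],[0.4,-0.25,-4.3,9,0],[0.4,-0.25,-4.3,13,0],[0.4,-0.25,-4.3,15,0],[0.4,-0.25,-4.3,15.8,0],[0.4,-0.25,-4.3,15.8,0],[1,-0.25,-4.3,15.8,0],[1,-0.25,-4.3,15.8,0],[1,-0.25,-4.3,15.8,0],[1,-0.25,-4.3,15.8,0]]' 70 && python3 -m creep '[[1,0,0,0,0],[1,0,0,-1,0],[1,0,0,-3,0],[1,0,0,-6,0],[1,0,0,-10,0],[1,0,0,-14,0],[1,0,0,-17,0],[1,0,0,-17,0]]'; python3 -c "
from h import *
O=(.571,-.050);a=-.118
go(*car(0,-.066,O,a),.40,a+np.pi)"
```

```text
clock: 14.2
ee_pos: [0.4484, 0.2894, 0.2431]
ee_rot: [3.139, 0.002, 2.726]
wrist_force: [1.3, 1.1, 6.6]
finger_gap: 0.0075
clock: 15.0
ee_pos: [0.4478, 0.2896, 0.4158]
ee_rot: [3.136, 0.003, 2.726]
wrist_force: [0.5, 0.6, -3.9]
finger_gap: 0.0074
tool cm [-26.92 -32.41   1.58] turn -17.1
```

```bash
python3 -m creep '[[1,-27,-32.4,0,-8],[1,-27,-32.4,0,-17.1],[1,-27,-32.4,0,-17.1],[1,-27,-32.4,0,-17.1],[1,-27,-32.4,0,-17.1],[1,-27,-32.4,0,-17.1],[1,-27,-32.4,0,-17.1],[1,-27,-32.4,0,-17.1],[1,-27,-32.4,0,-17.1],[1,-27,-32.4,0,-17.1]]'
python3 - <<'E'
from h import *
s=monitor.get_state();print(s['joint_positions'].round(2),s['ee_pos'],s['ee_rot'])
p,d,i=snap('wrist','w6')
a=cv2.resize(p[120:420,130:430],None,fx=2,fy=2,interpolation=cv2.INTER_CUBIC);cv2.imwrite('pics/c6.png',a[:,:,::-1])
E
```

```text
clock: 16.0
ee_pos: [0.5638, -0.122, 0.4092]
ee_rot: [-3.139, -0.004, 3.016]
wrist_force: [-0.5, 0.1, -3.7]
finger_gap: 0.0076
[ 0.82  0.77 -1.15  1.7   0.75  1.19  0.91] [ 0.56382973 -0.12204361  0.40921518] [-3.13931943 -0.00403882  3.01636202]
```

View pics/c6.png

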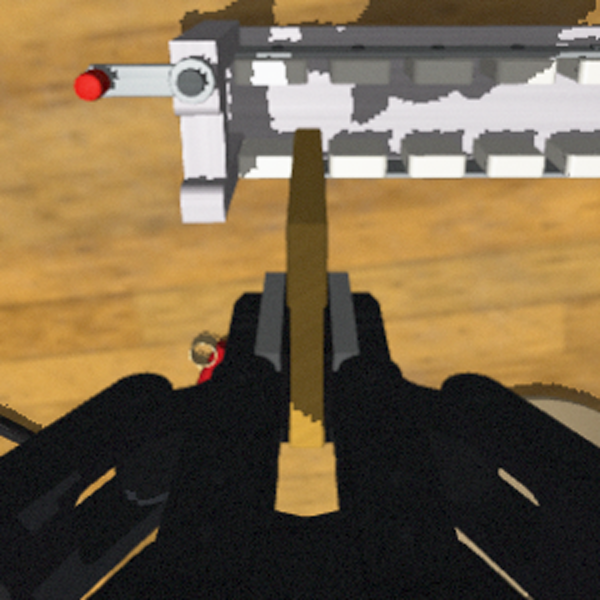

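```bash
cat > slots.py <<'E'
from h import *
import sys
def run(f,O=(.571,-.050),a=-.118):
    p,d,i=load(f);P=cloud(d,i)
    X=P[...,0]-O[0];Y=P[...,1]-O[1];cx=X*np.cos(a)+Y*np.sin(a);cy=-X*np.sin(a)+Y*np.cos(a);z=P[...,2]
    m=(z>.042)&(z<.053)&(abs(cx)<.045)&(abs(cy)<.105)
    for lo,hi in((-.045,0),(0,.045)):
        q=m&(cx>lo)&(cx<hi);h,e=np.histogram(cy[q],np.arange(-.1,.1001,.002));print(h.tolist())
        print('cx',np.percentile(cx[q],[2,50,98]).round(4),'z',np.median(z[q]).round(4))
    f=(z>.1)&(z<.111)&(abs(cx)<.06)&(abs(cy)<.14)
    for s in(-1,1):
        q=f&(s*cy>.1)
        if q.sum()>50: print('frame',s,q.sum(),np.percentile(cx[q],[1,99]).round(4),np.percentile(cy[q],[1,99]).round(4))
run(sys.argv[1])
E
python3 slots.py w6
```

```text
[24, 23, 24, 22, 25, 25, 26, 27, 26, 27, 25, 26, 13, 26, 12, 0, 1, 0, 0, 1, 13, 25, 20, 21, 26, 26, 26, 27, 27, 26, 25, 23, 23, 25, 24, 25, 12, 0, 1, 1, 0, 1, 20, 24, 26, 25, 23, 24, 24, 24, 23, 21, 27, 20, 25, 24, 26, 20, 7, 1, 1, 0, 0, 1, 30, 27, 26, 17, 28, 22, 27, 22, 23, 23, 22, 26, 22, 24, 24, 22, 7, 0, 0, 0, 1, 2, 28, 35, 24, 20, 27, 23, 23, 21, 26, 22, 24, 25, 20, 26]
cx [-0.0357 -0.0278 -0.0212] z 0.049
[24, 24, 24, 17, 20, 24, 24, 24, 18, 19, 3, 0, 0, 0, 0, 0, 0, 0, 0, 1, 12, 23, 24, 23, 16, 21, 23, 24, 23, 18, 20, 25, 24, 25, 19, 19, 12, 1, 2, 0, 0, 2, 22, 25, 21, 19, 21, 23, 22, 22, 21, 23, 21, 24, 22, 23, 21, 19, 6, 0, 0, 0, 0, 1, 25, 27, 22, 24, 20, 23, 21, 24, 21, 22, 21, 23, 23, 22, 20, 19, 5, 0, 0, 1, 0, 0, 25, 33, 23, 24, 23, 19, 24, 22, 24, 21, 21, 25, 22, 22]
cx [0.0187 0.024  0.0309] z 0.0491
frame -1 932 [-0.0511  0.0326] [-0.1293 -0.1098]
frame 1 1186 [-0.0515  0.0313] [0.1113 0.1323]
```

Run:
```python
from h import *
p,d,i=load('w6');P=cloud(d,i);hsv=cv2.cvtColor(p,cv2.COLOR_RGB2HSV)
T=np.array([.56383,-.12204,.40922]);yaw=3.0164
D=P-T;tx=D[...,0]*np.cos(yaw)+D[...,1]*np.sin(yaw);ty=D[...,0]*np.sin(yaw)-D[...,1]*np.cos(yaw);tz=-D[...,2]
m=(abs(tx)<.06)&(abs(ty)<.02)&(tz>.178)&(tz<.24)&(hsv[...,1]>90)
print(m.sum());
for k in np.arange(.178,.236,.008):
    q=m&(tz>=k)&(tz<k+.008)
    if q.sum()>5: print(round(k,3),np.percentile(ty[q],[3,50,97]).round(4),np.percentile(tx[q],[5,50,95]).round(4),q.sum())
print('tz max',np.percentile(tz[m],[95,99]))
O=(.5698,-.0498);a=-.118
go(*car(0,-.066,O,a),.41,a+np.pi)
```

```text
391
0.178 [-0.0026  0.0014  0.0055] [0.0319 0.0325 0.0328] 85
0.186 [-0.0022  0.002   0.0058] [0.0316 0.0325 0.0329] 75
0.194 [-0.0036  0.0014  0.0054] [0.0319 0.0326 0.0329] 65
0.202 [-0.0021  0.0017  0.0055] [0.0322 0.0326 0.0328] 56
0.21 [-0.0022  0.0014  0.0057] [0.0322 0.0326 0.0328] 48
0.218 [-0.0022  0.0014  0.0052] [0.0324 0.0327 0.0329] 44
0.226 [-0.0018  0.0018  0.0053] [0.0323 0.0325 0.0329] 18
tz max [0.22573872 0.22905426]
tool cm [ 0.18  0.34 -0.02] turn -0.2
```

```bash
python3 -m creep '[[1,-0.05,0.18,0,-0.2],[1,-0.05,0.18,4,-0.2],[1,-0.05,0.18,8,-0.2],[1,-0.05,0.18,11,-0.2],[1,-0.05,0.18,12,-0.2],[1,-0.05,0.18,12,-0.2],[1,-0.05,0.18,12,-0.2]]'
python3 - <<'E'
from h import *
O=(.5698,-.0498);a=-.118
go(*car(0,-.066,O,a),.243,a+np.pi)
p,d,i=snap('wrist','w7')
a=cv2.resize(p[120:420,130:430],None,fx=2,fy=2,interpolation=cv2.INTER_CUBIC);cv2.imwrite('pics/c7.png',a[:,:,::-1])
E
python3 -m creep '[[1,0,0,0.4,0],[1,0,0,0.8,0],[1,0,0,1.2,0],[1,0,0,1.6,0],[1,0,0,2.0,0]]'
```

```text
clock: 16.75
ee_pos: [0.5654, -0.1138, 0.2932]
ee_rot: [3.141, 0.002, 3.03]
wrist_force: [0.5, -0.1, -3.1]
finger_gap: 0.0075
tool cm [ 0.32 -0.19  5.02] turn 0.3
clock: 17.3
ee_pos: [0.5648, -0.1153, 0.2714]
ee_rot: [-3.141, -0.0, 3.028]
wrist_force: [-0.4, -1.0, -2.2]
finger_gap: 0.0075
```

```bash
python3 -m creep '[[1,0,0,0.5,0],[1,0,0,1.0,0],[1,0,0,1.5,0],[1,0,0,2.0,0],[1,0,0,2.4,0],[1,0,0,2.7,0],[1,0,0,3.0,0],[1,0,0,3.2,0]]'
```

```text
clock: 18.1
ee_pos: [0.5648, -0.1145, 0.243]
ee_rot: [-3.139, 0.001, 3.028]
wrist_force: [-11.1, -4.8, 38.8]
finger_gap: 0.0072
```

```bash
python3 -m creep '[[1,0,0,-0.2,0],[0.4,0,0,-0.2,0],[0.4,0,0,-0.2,0],[0.4,0,0,-2,0],[0.4,0,0,-6,0],[0.4,0,0,-11,0],[0.4,0,0,-16,0],[0.4,0,0,-17,0]]' && python3 -m creep '[[0.4,14.9,43,0,8],[0.4,14.9,43,0,17.4],[0.4,14.9,43,0,17.4],[0.4,14.9,43,0,17.4],[0.4,14.9,43,0,17.4],[0.4,14.9,43,0,17.4],[0.4,14.9,43,0,17.4],[0.4,14.9,43,0,17.4],[0.4,14.9,43,0,17.4],[0.4,14.9,43,0,17.4]]';  python3 -c "
from h import *
go(.4657,.329,.241,2.723);print(monitor.get_state()['joint_positions'].round(2))"
```

```text
clock: 18.9
ee_pos: [0.5664, -0.1131, 0.4154]
ee_rot: [3.139, 0.01, 3.029]
wrist_force: [1.0, 0.4, -0.1]
finger_gap: 0.0255
clock: 19.9
ee_pos: [0.4613, 0.3366, 0.4103]
ee_rot: [3.135, -0.004, 2.736]
wrist_force: [-0.2, 0.6, -0.2]
finger_gap: 0.0257
tool cm [-0.7  -0.53 16.93] turn 0.7
[-0.07  0.69 -1.01  1.72  0.65  1.1  -0.13]
```

```bash
python3 -m creep '[[0.4,0,0,4,0],[0.4,0,0,8,0],[0.4,0,0,8,0],[0.4,0,0,8,0]]';  python3 -c "
from h import *
go(.4657,.329,.242,2.723)"
```

```text
clock: 20.3
ee_pos: [0.4654, 0.3293, 0.3297]
ee_rot: [-3.141, -0.001, 2.725]
wrist_force: [-0.4, 0.5, 1.8]
finger_gap: 0.0255
tool cm [-0.04 -0.02  8.77] turn 0.1
```

```bash
python3 -m creep '[[0.4,0,0,4,0],[0.4,0,0,7.5,0],[0.4,0,0,8.7,0],[0.4,0,0,8.7,0],[1,0,0,8.7,0],[1,0,0,8.7,0],[1,0,0,8.7,0],[1,0,0,8.7,0],[1,0,0,8.7,0]]' 70 && python3 -m creep '[[1,0,0,0,0],[1,0,0,-1,0],[1,0,0,-3,0],[1,0,0,-6,0],[1,0,0,-10,0],[1,0,0,-14,0],[1,0,0,-17,0],[1,0,0,-17,0],[1,0,0,-17,0]]'; python3 -c "
from h import *
O=(.5698,-.0498);a=-.118
go(*car(0,-.022,O,a),.40,a+np.pi)"
```

```text
clock: 21.2
ee_pos: [0.466, 0.3303, 0.2451]
ee_rot: [3.137, 0.002, 2.724]
wrist_force: [0.2, 0.9, 7.5]
finger_gap: 0.0075
clock: 22.1
ee_pos: [0.4652, 0.3285, 0.413]
ee_rot: [-3.141, 0.001, 2.724]
wrist_force: [-0.4, -0.4, -4.0]
finger_gap: 0.0074
tool cm [-25.55 -32.44   1.3 ] turn -17.2
```

```bash
python3 -m creep '[[1,-25.5,-32.4,0,-8],[1,-25.5,-32.4,0,-17.2],[1,-25.5,-32.4,0,-17.2],[1,-25.5,-32.4,0,-17.2],[1,-25.5,-32.4,0,-17.2],[1,-25.5,-32.4,0,-17.2],[1,-25.5,-32.4,0,-17.2],[1,-25.5,-32.4,0,-17.2],[1,-25.5,-32.4,0,-17.2],[1,-25.5,-32.4,0,-17.2]]' && python3 -m creep '[[1,0,0,4,0],[1,0,0,8,0],[1,0,0,9,0],[1,0,0,9,0],[1,0,0,9,0]]'
python3 - <<'E'
from h import *
O=(.5698,-.0498);a=-.118
go(*car(0,-.022,O,a),.245,a+np.pi)
s=monitor.get_state();p,d,i=snap('wrist','w8')
P=cloud(d,i);hsv=cv2.cvtColor(p,cv2.COLOR_RGB2HSV);yaw=s['ee_rot'][2]
D=P-s['ee_pos'];tx=D[...,0]*np.cos(yaw)+D[...,1]*np.sin(yaw);ty=D[...,0]*np.sin(yaw)-D[...,1]*np.cos(yaw);tz=-D[...,2]
m=(abs(tx)<.06)&(abs(ty)<.02)&(tz>.18)&(tz<.225)&(hsv[...,1]>90)
print(np.percentile(ty[m],[3,50,97]),np.median(tx[m]))
E
python3 slots.py w8
```

```text
clock: 23.1
ee_pos: [0.567, -0.0742, 0.4101]
ee_rot: [-3.14, -0.005, 3.018]
wrist_force: [-0.5, 0.5, -4.3]
finger_gap: 0.0072
clock: 23.6
ee_pos: [0.5678, -0.0691, 0.324]
ee_rot: [3.14, 0.002, 3.026]
wrist_force: [0.4, -0.6, -3.0]
finger_gap: 0.0072
tool cm [ 0.03 -0.26  7.9 ] turn 0.1
[-0.0051049  -0.00132579  0.00261789] 0.02973164081031974
[46, 38, 42, 45, 34, 43, 41, 39, 45, 41, 43, 35, 33, 10, 5, 10, 8, 7, 93, 35, 43, 41, 47, 43, 45, 39, 49, 37, 48, 36, 52, 36, 51, 34, 32, 0, 0, 0, 0, 0, 16, 34, 51, 33, 51, 34, 50, 35, 48, 38, 47, 38, 43, 42, 42, 36, 22, 0, 0, 0, 1, 0, 24, 47, 42, 43, 38, 43, 41, 41, 41, 41, 40, 41, 39, 40, 41, 37, 12, 0, 0, 1, 0, 0, 38, 53, 44, 43, 41, 45, 44, 40, 46, 42, 44, 40, 45, 37, 45, 39]
cx [-0.032  -0.0264 -0.0192] z 0.0488
[38, 34, 40, 34, 36, 37, 37, 42, 33, 12, 0, 0, 0, 0, 0, 0, 0, 0, 73, 33, 37, 38, 35, 39, 38, 34, 41, 37, 33, 43, 36, 34, 48, 31, 31, 0, 0, 0, 0, 0, 0, 0, 0, 7, 43, 33, 41, 40, 31, 44, 38, 32, 43, 38, 34, 36, 15, 0, 0, 0, 0, 1, 30, 42, 41, 33, 40, 37, 37, 37, 37, 38, 38, 35, 37, 36, 37, 35, 9, 2, 0, 1, 0, 0, 38, 48, 37, 38, 38, 36, 37, 38, 35, 38, 39, 35, 38, 33, 37, 38]
cx [0.0197 0.0249 0.0323] z 0.0488
frame -1 2173 [-0.0504  0.0327] [-0.1332 -0.1126]
frame 1 2266 [-0.0494  0.0335] [0.1079 0.1285]
```

```bash
python3 -m creep '[[1,0,0,1,0],[1,0,0,2,0],[1,0,0,2,0],[1,0,0,2,0]]'
python3 - <<'E'
from h import *
O=(.5698,-.0498);a=-.118
go(*car(0,-.022,O,a),.245,a+np.pi)
s=monitor.get_state();p,d,i=snap('wrist','w9')
P=cloud(d,i);hsv=cv2.cvtColor(p,cv2.COLOR_RGB2HSV);yaw=s['ee_rot'][2]
D=P-s['ee_pos'];tx=D[...,0]*np.cos(yaw)+D[...,1]*np.sin(yaw);ty=D[...,0]*np.sin(yaw)-D[...,1]*np.cos(yaw);tz=-D[...,2]
m=(abs(tx)<.06)&(abs(ty)<.02)&(tz>.18)&(tz<.225)&(hsv[...,1]>90)
print(np.percentile(ty[m],[3,50,97]),np.median(tx[m]))
E
python3 slots.py w9|head -1
```

```text
clock: 24.05
ee_pos: [0.5672, -0.0704, 0.3025]
ee_rot: [3.142, -0.001, 3.025]
wrist_force: [-0.1, 0.5, -3.4]
finger_gap: 0.0074
tool cm [-0.01 -0.12  5.75] turn 0.1
[-0.00502117 -0.00123049  0.0029185 ] 0.030385079140892265
[49, 49, 49, 46, 47, 48, 51, 49, 50, 47, 51, 45, 44, 19, 4, 11, 12, 10, 92, 59, 46, 46, 54, 49, 46, 49, 52, 41, 49, 55, 53, 44, 52, 53, 49, 0, 1, 0, 1, 0, 0, 44, 40, 53, 53, 47, 43, 52, 51, 48, 45, 54, 50, 47, 49, 47, 34, 0, 0, 2, 0, 0, 22, 55, 55, 46, 51, 52, 47, 50, 48, 49, 52, 48, 50, 49, 46, 45, 26, 0, 0, 0, 1, 0, 13, 87, 56, 48, 44, 55, 49, 50, 45, 50, 44, 52, 48, 50, 46, 44]
```

```bash
python3 -m creep '[[1,0,-0.15,0.5,0],[1,0,-0.15,1.2,0],[1,0,-0.15,1.7,0],[1,0,-0.15,2.2,0],[1,0,-0.15,2.7,0],[1,0,-0.15,3.2,0],[1,0,-0.15,3.2,0]]'
```

```text
clock: 24.8
ee_pos: [0.5669, -0.0719, 0.2699]
ee_rot: [-3.141, -0.001, 3.025]
wrist_force: [0.0, 1.1, -3.3]
finger_gap: 0.0069
```

```bash
python3 -m creep '[[1,0,0,0.5,0],[1,0,0,1.0,0],[1,0,0,1.5,0],[1,0,0,2.0,0],[1,0,0,2.3,0],[1,0,0,2.6,0],[1,0,0,2.8,0]]'
```

```text
clock: 25.5
ee_pos: [0.5672, -0.0712, 0.245]
ee_rot: [-3.14, 0.001, 3.025]
wrist_force: [-8.9, -0.9, 29.2]
finger_gap: 0.0074
```

Seated. Release, go to the last die.

```bash
python3 -m creep '[[1,0,0,-0.2,0],[0.4,0,0,-0.2,0],[0.4,0,0,-0.2,0],[0.4,0,0,-2,0],[0.4,0,0,-6,0],[0.4,0,0,-11,0],[0.4,0,0,-16,0],[0.4,0,0,-16.5,0],[0.4,0,0,-16.5,0],[0.4,0,0,-16.5,0]]' ; python3 -c "
from h import *
go(.4835,.3686,.41,2.723)"
```

```text
clock: 26.5
ee_pos: [0.5667, -0.0723, 0.4064]
ee_rot: [-3.141, -0.002, 3.024]
wrist_force: [-1.4, -0.1, -0.5]
finger_gap: 0.0254
tool cm [13.43 42.82 -0.36] turn 17.3
```

```bash
python3 -m creep '[[0.4,13.4,42.8,0,8],[0.4,13.4,42.8,0,17.3],[0.4,13.4,42.8,0,17.3],[0.4,13.4,42.8,0,17.3],[0.4,13.4,42.8,0,17.3],[0.4,13.4,42.8,0,17.3],[0.4,13.4,42.8,0,17.3],[0.4,13.4,42.8,0,17.3],[0.4,13.4,42.8,0,17.3],[0.4,13.4,42.8,0,17.3]]' && python3 -m creep '[[0.4,0,0,4,0],[0.4,0,0,8,0],[0.4,0,0,8,0],[0.4,0,0,8,0],[0.4,0,0,8,0]]';  python3 -c "
from h import *
go(.4835,.3686,.242,2.723);print(monitor.get_state()['joint_positions'].round(2))"
```

```text
clock: 27.5
ee_pos: [0.4794, 0.3761, 0.4065]
ee_rot: [3.139, -0.006, 2.734]
wrist_force: [-0.9, -0.5, 0.3]
finger_gap: 0.0256
clock: 28.0
ee_pos: [0.4843, 0.3694, 0.3292]
ee_rot: [3.139, 0.0, 2.722]
wrist_force: [0.3, 0.2, -0.1]
finger_gap: 0.0256
tool cm [ 0.05 -0.1   8.72] turn -0.0
[-0.18  0.82 -0.91  1.7   0.75  1.01 -0.21]
```

```bash
python3 -m creep '[[0.4,0,-0.1,4,0],[0.4,0,-0.1,7.5,0],[0.4,0,-0.1,8.6,0],[0.4,0,-0.1,8.6,0],[1,0,-0.1,8.6,0],[1,0,-0.1,8.6,0],[1,0,-0.1,8.6,0],[1,0,-0.1,8.6,0],[1,0,-0.1,8.6,0]]' 70 && python3 -m creep '[[1,0,0,0,0],[1,0,0,-1,0],[1,0,0,-3,0],[1,0,0,-6,0],[1,0,0,-10,0],[1,0,0,-14,0],[1,0,0,-17,0],[1,0,0,-17,0],[1,0,0,-17,0]]'; python3 -c "
from h import *
O=(.5698,-.0498);a=-.118
go(*car(0,.022,O,a),.40,a+np.pi)"
```

```text
clock: 28.9
ee_pos: [0.4842, 0.3692, 0.2441]
ee_rot: [3.137, 0.001, 2.723]
wrist_force: [0.1, 2.0, 7.3]
finger_gap: 0.007
clock: 29.8
ee_pos: [0.4834, 0.3672, 0.4114]
ee_rot: [-3.14, 0.001, 2.722]
wrist_force: [0.4, -1.3, -5.5]
finger_gap: 0.0078
tool cm [-24.21 -32.47   1.14] turn -17.3
```

```bash
python3 -m creep '[[1,-24.2,-32.5,0,-8],[1,-24.2,-32.5,0,-17.3],[1,-24.2,-32.5,0,-17.3],[1,-24.2,-32.5,0,-17.3],[1,-24.2,-32.5,0,-17.3],[1,-24.2,-32.5,0,-17.3],[1,-24.2,-32.5,0,-17.3],[1,-24.2,-32.5,0,-17.3],[1,-24.2,-32.5,0,-17.3],[1,-24.2,-32.5,0,-17.3]]' && python3 -m creep '[[1,0,0,4,0],[1,0,0,8,0],[1,0,0,10,0],[1,0,0,11,0],[1,0,0,11,0],[1,0,0,11,0],[1,0,0,11,0],[1,0,0,11,0]]'
python3 - <<'E'
from h import *
O=(.5698,-.0498);a=-.118
go(*car(0,.022,O,a),.244,a+np.pi)
E
```

```text
clock: 30.8
ee_pos: [0.5721, -0.0305, 0.409]
ee_rot: [-3.14, -0.005, 3.02]
wrist_force: [0.1, 1.0, -4.0]
finger_gap: 0.0076
clock: 31.6
ee_pos: [0.5728, -0.0272, 0.3029]
ee_rot: [3.141, 0.002, 3.025]
wrist_force: [-0.1, -0.3, -2.9]
finger_gap: 0.0072
tool cm [ 0.03 -0.08  5.89] turn 0.1
```

```bash
python3 -m creep '[[1,0,-0.1,0.5,0],[1,0,-0.1,1.2,0],[1,0,-0.1,1.7,0],[1,0,-0.1,2.2,0],[1,0,-0.1,2.7,0],[1,0,-0.1,3.2,0],[1,0,-0.1,3.2,0]]' && python3 -m creep '[[1,0,0,0.5,0],[1,0,0,1.0,0],[1,0,0,1.5,0],[1,0,0,2.0,0],[1,0,0,2.4,0],[1,0,0,2.7,0],[1,0,0,2.9,0]]'
```

```text
clock: 32.3
ee_pos: [0.5722, -0.0284, 0.2689]
ee_rot: [-3.142, -0.001, 3.025]
wrist_force: [-0.0, -0.5, -3.7]
finger_gap: 0.0073
clock: 33.0
ee_pos: [0.5723, -0.0275, 0.2439]
ee_rot: [-3.14, 0.001, 3.025]
wrist_force: [-11.0, -2.7, 36.8]
finger_gap: 0.0073
```

```bash
python3 -m creep '[[1,0,0,-0.2,0],[0.4,0,0,-0.2,0],[0.4,0,0,-0.2,0],[0.4,0,0,-2,0],[0.4,0,0,-6,0],[0.4,0,0,-11,0],[0.4,0,0,-16,8],[0.4,4,-2,-20,16],[0.4,8.8,-4.2,-21,25],[0.4,8.8,-4.2,-21,33]]' && python3 -m creep '[[0.2,0,0,0,8],[0.2,0,0,0,16],[0.2,0,0,0,25],[0.2,0,0,0,33],[0.2,0,0,0,42],[0.2,0,0,0,50],[0.2,0,0,0,57],[0.2,0,0,0,57],[0.2,0,0,0,57]]';  python3 - <<'E'
from h import *
s=monitor.get_state();print(s['joint_positions'].round(2),s['ee_pos'],s['ee_rot'])
p,d,i=snap('wrist','w10')
P=cloud(d,i);x,y,z=P[...,0],P[...,1],P[...,2]
m=(abs(x-.44)<.06)&(abs(y+.05)<.2)&(z>.028)&(z<.05)&(x<.5)
m2=(abs(x-.44)<.06)&(abs(y+.05)<.25)&(z>.01)&(z<.022)&(x<.5)
print('rail',rect(P,m),'bar',rect(P,m2))
q=(abs(x-.57)<.05)&(abs(y+.05)<.1)&(z>.07)&(z<.1);print('die tops',np.percentile(z[q],[5,50,95]))
E
```

```text
clock: 34.0
ee_pos: [0.477, -0.0606, 0.4518]
ee_rot: [-3.138, 0.001, 2.442]
wrist_force: [0.4, 0.3, -0.5]
finger_gap: 0.0256
clock: 34.9
ee_pos: [0.4801, -0.0596, 0.4507]
ee_rot: [3.141, 0.0, 1.457]
wrist_force: [-0.3, -0.3, 0.7]
finger_gap: 0.0342
[ 0.64  0.43 -0.81  1.89  0.37  0.98 -0.45] [ 0.48013301 -0.05961774  0.45073585] [3.14130110e+00 4.14186570e-05 1.45715625e+00]
rail (array([466.8, -20. ]), array([68.4, 14.9]), 82.6, 759, np.float64(0.039)) bar (array([424.5, -15.5]), array([279.9, 114.9]), 83.0, 5189, np.float64(0.0154))
die tops [0.07170986 0.08992061 0.09153379]
```

View pics/w10.png

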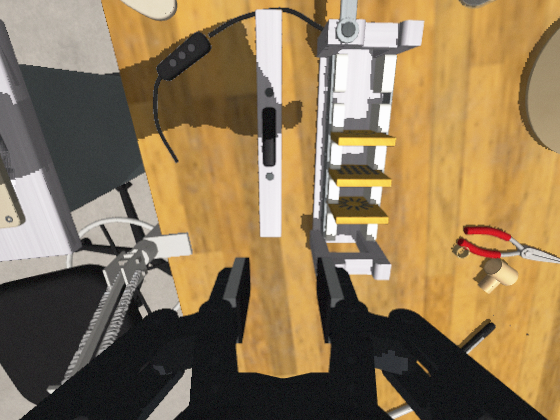

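```bash
python3 -m creep '[[0.2,3.8,-1.7,5,0.9],[0.2,3.8,-1.7,10,0.9],[0.2,3.8,-1.7,15,0.9],[0.2,3.8,-1.7,18,0.9],[0.2,3.8,-1.7,18,0.9],[0.2,3.8,-1.7,18,0.9]]'
python3 - <<'E'
from h import *
s=monitor.get_state()
p,d,i=snap('wrist','w11')
P=cloud(d,i);x,y,z=P[...,0],P[...,1],P[...,2]
m=(abs(x-.465)<.04)&(abs(y+.02)<.06)&(z>.03)&(z<.05)
m[250:]=0
r=rect(P,m);print('rail',r);go(r[0][0]/1000,r[0][1]/1000,.194)
E
```

```text
clock: 35.55
ee_pos: [0.4679, -0.0197, 0.271]
ee_rot: [-3.141, -0.001, 1.44]
wrist_force: [0.3, -0.6, 0.3]
finger_gap: 0.0343
rail (array([469.2, -11.9]), array([54. , 15.9]), 82.9, 1734, np.float64(0.0401))
tool cm [ 0.78 -0.03  7.81] turn 0.0
```

```bash
python3 -m creep '[[0.2,0,0,3,0],[0.2,0,0,6,0],[0.2,0,0,7.6,0],[0.2,0,0,7.6,0],[1,0,0,7.6,0],[1,0,0,7.6,0],[1,0,0,7.6,0],[1,0,0,7.6,0],[1,0,0,7.6,0]]' 60 && python3 -m creep '[[1,0,0,0,0],[1,0,0,-1,0],[1,0,0,-3,0],[1,0,0,-6,0],[1,0,0,-10,0],[1,0,0,-14,0],[1,0,0,-17,0],[1,0,0,-17,0],[1,0,0,-17,0],[1,0,0,-17,0]]';python3 -c "
from h import *
O=(.5698,-.0498);a=-.118
go(*car(0,0,O,a),.36,a+np.pi/2)"
```

```text
clock: 36.5
ee_pos: [0.4684, -0.0201, 0.1966]
ee_rot: [3.138, -0.001, 1.438]
wrist_force: [-0.5, 0.5, 8.1]
finger_gap: 0.0142
clock: 37.5
ee_pos: [0.4668, -0.0205, 0.3639]
ee_rot: [-3.139, 0.001, 1.438]
wrist_force: [-0.3, -0.3, -2.8]
finger_gap: 0.0146
tool cm [-1.53 10.6   0.39] turn -0.9
```

```bash
python3 -m creep '[[1,-1.5,3,0,-0.8],[1,-1.5,6,0,-0.8],[1,-1.5,9,0,-0.8],[1,-1.5,10.7,0,-0.8],[1,-1.5,10.7,2,-0.8],[1,-1.5,10.7,3.8,-0.8],[1,-1.5,10.7,3.8,-0.8],[1,-1.5,10.7,3.8,-0.8],[1,-1.5,10.7,3.8,-0.8],[1,-1.5,10.7,3.8,-0.8]]';python3 - <<'E'
from h import *
O=(.5698,-.0498);a=-.118
go(*car(.0015,0,O,a),.2886,a+np.pi/2)
p,d,i=snap('wrist','w12');P=cloud(d,i)
X=P[...,0]-O[0];Y=P[...,1]-O[1];cx=X*np.cos(a)+Y*np.sin(a);cy=-X*np.sin(a)+Y*np.cos(a);z=P[...,2]
b=(z>.137)&(z<.148)&(abs(cx)<.03)&(abs(cy)<.16)
for lo,hi in((-.14,-.08),(.04,.07),(.08,.11),(.11,.135),(.135,.15)):
    q=b&(cy>lo)&(cy<hi)
    if q.sum()>20:print('bar',lo,np.percentile(cx[q],[2,98]).round(4),np.percentile(cy[q],99).round(4),np.median(z[q]).round(4))
f=(z>.1)&(z<.111)&(abs(cx)<.06)&(cy>.1)&(cy<.14);print('frame+',np.percentile(cx[f],[1,99]),np.percentile(cy[f],[1,99]))
a2=cv2.resize(p,(700,525));cv2.imwrite('pics/c12.png',a2[:,:,::-1])
E
```

```text
clock: 38.5
ee_pos: [0.5719, -0.049, 0.3275]
ee_rot: [3.14, -0.0, 1.452]
wrist_force: [0.2, -0.2, -2.5]
finger_gap: 0.0141
tool cm [-0.11 -0.05  3.89] turn -0.0
bar 0.04 [-0.013   0.0157] 0.0697 0.1463
bar 0.08 [-0.0127  0.0155] 0.1098 0.1461
bar 0.11 [-0.0129  0.0154] 0.1229 0.1462
frame+ [-0.04824442  0.03467104] [0.10865046 0.12823082]
```

View pics/c12.png

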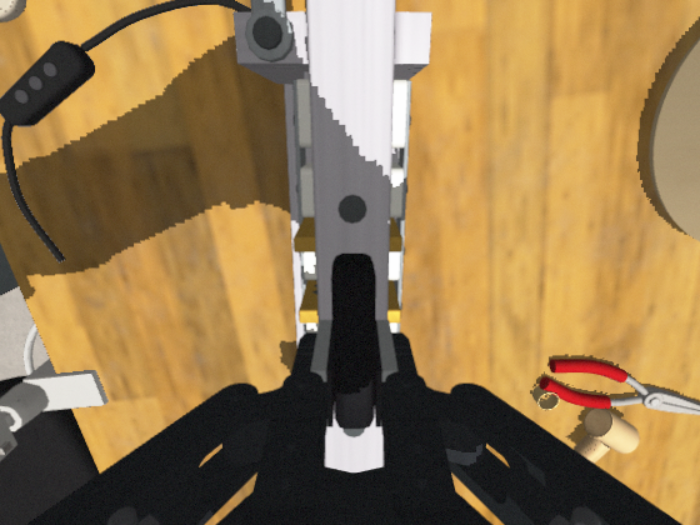

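```bash
python3 -m creep '[[1,0,0,1,0],[1,0,0,2,0],[1,0,0,2.7,0],[1,0,0,3.2,0],[1,0,0,3.5,0],[1,0,0,3.7,0],[1,0,0,3.9,0],[1,0,0,4.0,0],[1,0,0,4.0,0]]'
```

```text
clock: 39.45
ee_pos: [0.5716, -0.0488, 0.2887]
ee_rot: [3.141, 0.001, 1.452]
wrist_force: [-4.8, -1.0, 11.4]
finger_gap: 0.0148
```

```bash
python3 -m creep '[[1,0,0,0.2,0],[1,0,0,0.2,0],[0.2,0,0,0,0],[0.2,0,0,0,0],[0.2,0,0,0,0],[0.435,0,0,-4.5,0],[0.435,-5,-1,-4.5,0],[0.435,-16.3,-3.5,-4.5,0],[0.435,-16.3,-3.5,-4.5,0],[0.435,-16.3,-3.5,-4.5,0]]' && python3 -m creep '[[0.435,0,0,0,0],[0.435,0,0,0,0],[0.435,0,0,0,0]]'
python3 - <<'E'
from h import *
p,d,i=snap('wrist','w13')
hsv=cv2.cvtColor(p,cv2.COLOR_RGB2HSV)
m=((hsv[...,0]<8)|(hsv[...,0]>172))&(hsv[...,1]>150)&(hsv[...,2]>60)
n,l,st,c=cv2.connectedComponentsWithStats(m.astype(np.uint8))
for k in range(1,n):
    if st[k,4]>50: print(c[k],st[k,4],onplane(c[k],.1205,i).round(4))
go(.5175,-.207,.288,1.453)
P=cloud(d,i);x,y,z=P[...,0],P[...,1],P[...,2];q=(abs(x-.56)<.012)&(y>-.15)&(y<-.09)&(z>.09);print('bar top z near right end',np.median(z[q]),q.sum())
E
```

```text
clock: 40.45
ee_pos: [0.5152, -0.213, 0.3307]
ee_rot: [-3.139, 0.004, 1.444]
wrist_force: [0.2, -0.8, 0.4]
finger_gap: 0.0242
clock: 40.75
ee_pos: [0.5184, -0.2049, 0.3318]
ee_rot: [3.141, -0.002, 1.455]
wrist_force: [0.5, 0.6, 0.5]
finger_gap: 0.0239
[531.85185185 144.09876543] 729 [[ 0.6673 -0.1628  0.1205]]
[524.83819629 175.0928382 ] 754 [[ 0.6657 -0.1809  0.1205]]
[280.90960452 243.34745763] 354 [[ 0.5169 -0.2083  0.1205]]
tool cm [-0.23 -0.06  4.39] turn 0.1
bar top z near right end 0.10745608961403194 4555
```

```bash
python3 -m creep '[[0.435,-0.25,-0.1,2,0],[0.435,-0.25,-0.1,4,0],[0.435,-0.25,-0.1,4.4,0],[0.435,-0.25,-0.1,4.4,0]]' && python3 -m creep '[[0.435,0.12,1.15,0,-8],[0.435,0.33,1.68,0,-16],[0.435,0.63,2.23,0,-25],[0.435,0.97,2.68,0,-33],[0.435,1.43,3.13,0,-42],[0.435,1.89,3.45,0,-50],[0.435,2.39,3.71,0,-58],[0.435,2.99,3.91,0,-67],[0.435,3.54,4.02,0,-75],[0.435,4.18,4.04,0,-83]]'; python3 -c "
from h import *
s=monitor.get_state();print(s['joint_positions'].round(2),s['wrist_torque'])"
```

```text
clock: 41.2
ee_pos: [0.5167, -0.2079, 0.2874]
ee_rot: [-3.141, -0.001, 1.454]
wrist_force: [-0.1, -0.6, 0.1]
finger_gap: 0.0237
clock: 42.2
ee_pos: [0.5622, -0.1734, 0.2888]
ee_rot: [-3.139, 0.003, 2.906]
wrist_force: [1.6, -3.8, -1.4]
finger_gap: 0.024
[ 0.82  0.9  -1.    1.78  0.91  1.    0.78] [-0.64682261 -0.26125929  0.03945056]
```

```bash
python3 -m creep '[[0.435,0,0.2,0,-4],[0.435,0,0.4,0,-7],[0.435,0,0.6,0,-7],[0.435,0,0.7,0,-7],[0.435,0,0.7,0,-7]]'; python3 -c "
from h import *
O=(.5706,-.0498);a=-.118
s=monitor.get_state();X,Y=s['ee_pos'][:2]-O;print(X*np.cos(a)+Y*np.sin(a),-X*np.sin(a)+Y*np.cos(a))"
```

```text
clock: 42.7
ee_pos: [0.5635, -0.1656, 0.2885]
ee_rot: [-3.141, 0.002, 3.022]
wrist_force: [1.1, -1.2, -0.1]
finger_gap: 0.0241
0.006610741519223996 -0.11577685557792436
```

```bash
python3 -m creep '[[0.435,0,0.2,0,0],[0.435,0,0.35,0,0],[0.435,0,0.35,0,0]]'; python3 -m creep '[[0.435,0,-0.5,0,0],[0.435,0,-0.5,-4.5,0],[0.435,0,-0.5,-4.5,8],[0.435,0,-0.5,-4.5,16],[0.435,0,-0.5,-4.5,25],[0.435,0,-0.5,-4.5,33],[0.435,0,-0.5,-4.5,42],[0.435,0,-0.5,-4.5,50],[0.435,0,-0.5,-4.5,58],[0.435,0,-0.5,-4.5,67]]';python3 -c "
from h import *
go(.556,.113,.333,1.453)"
```

```text
clock: 43.0
ee_pos: [0.5636, -0.1634, 0.288]
ee_rot: [-3.138, 0.001, 3.022]
wrist_force: [1.2, -5.1, 1.7]
finger_gap: 0.024
clock: 44.0
ee_pos: [0.5626, -0.1664, 0.3324]
ee_rot: [-3.142, -0.002, 1.855]
wrist_force: [-0.3, 0.5, -1.0]
finger_gap: 0.0237
tool cm [27.    7.2  -0.06] turn 23.0
```

Force rose to 5 N at the end, i.e. the stop. Now the left keeper.

```bash
python3 -m creep '[[0.435,5,1.5,0,8],[0.435,27,7.2,0,16],[0.435,27,7.2,0,23],[0.435,27,7.2,0,23],[0.435,27,7.2,0,23],[0.435,27,7.2,0,23],[0.435,27,7.2,0,23],[0.435,27,7.2,0,23],[0.435,27,7.2,0,23],[0.435,27,7.2,0,23]]'
python3 - <<'E'
from h import *
p,d,i=snap('wrist','w14')
hsv=cv2.cvtColor(p,cv2.COLOR_RGB2HSV)
m=((hsv[...,0]<8)|(hsv[...,0]>172))&(hsv[...,1]>150)&(hsv[...,2]>60)
n,l,st,c=cv2.connectedComponentsWithStats(m.astype(np.uint8))
for k in range(1,n):
    if st[k,4]>50: print(c[k],st[k,4],onplane(c[k],.1205,i).round(4))
    if st[k,4]>50: go(*onplane(c[k],.1205,i)[0][:2],.288,1.453)
print(monitor.get_state()['ee_pos'],monitor.get_state()['joint_positions'].round(2))
P=cloud(d,i);x,y,z=P[...,0],P[...,1],P[...,2];q=(abs(x-.58)<.012)&(y>0.03)&(y<.08)&(z>.09);print('bar top z left',np.median(z[q]),q.sum())
E
```

```text
clock: 45.0
ee_pos: [0.5549, 0.1105, 0.3324]
ee_rot: [-3.141, 0.001, 1.456]
wrist_force: [0.4, -0.1, 0.8]
finger_gap: 0.0239
[284.87172012 235.42565598] 343 [[0.5562 0.1117 0.1205]]
tool cm [0.12 0.12 4.45] turn 0.2
[0.55490682 0.11061489 0.33250762] [ 0.18  0.68 -0.67  1.82  0.55  0.84 -0.88]
bar top z left 0.1076160627443312 123
```

```bash
python3 -m creep '[[0.435,0.1,0.1,2,0],[0.435,0.1,0.1,4,0],[0.435,0.1,0.1,4.45,0],[0.435,0.1,0.1,4.45,0]]' && python3 -m creep '[[0.435,-0.12,1.15,0,8],[0.435,-0.33,1.68,0,16],[0.435,-0.63,2.23,0,25],[0.435,-0.97,2.68,0,33],[0.435,-1.43,3.13,0,42],[0.435,-1.89,3.45,0,50],[0.435,-2.39,3.71,0,58],[0.435,-2.99,3.91,0,67],[0.435,-3.54,4.02,0,75],[0.435,-4.18,4.04,0,83]]' && python3 -m creep '[[0.435,0,0.2,0,4],[0.435,0,0.4,0,7],[0.435,0,0.6,0,7],[0.435,0,0.8,0,7],[0.435,0,0.8,0,7]]'; python3 -c "
from h import *
O=(.5706,-.0498);a=-.118
s=monitor.get_state();X,Y=s['ee_pos'][:2]-O;print(X*np.cos(a)+Y*np.sin(a),-X*np.sin(a)+Y*np.cos(a),s['joint_positions'].round(2))"
```

```text
clock: 45.45
ee_pos: [0.5558, 0.1123, 0.2877]
ee_rot: [-3.14, 0.0, 1.458]
wrist_force: [0.4, 0.5, 0.3]
finger_gap: 0.0242
clock: 46.45
ee_pos: [0.5914, 0.068, 0.2892]
ee_rot: [-3.139, -0.001, 0.005]
wrist_force: [-0.6, 2.3, -1.3]
finger_gap: 0.0241
clock: 46.95
ee_pos: [0.5915, 0.0605, 0.2891]
ee_rot: [-3.138, -0.001, -0.11]
wrist_force: [-0.5, 4.2, 2.7]
finger_gap: 0.0241
0.0077886235415537165 0.11202956581602273 [-0.02  0.7  -0.21  1.78  0.21  0.68 -2.02]
```

```bash
python3 -m creep '[[0.435,0,-0.5,0,0],[0.435,0,-0.5,-4,0],[0.435,0,-0.5,-9,0],[0.435,0,11,-14,0],[0.435,0,11,-19,0],[0.435,-3,11,-22,0],[0.435,-3,11,-22,0],[0.435,-3,11,-22,0],[0.435,-3,11,-22,0]]'
python3 - <<'E'
from h import *
O=(.5706,-.0498);a=-.118
p,d,i=snap('wrist','w15');snap('side','s2');P=cloud(d,i)
hsv=cv2.cvtColor(p,cv2.COLOR_RGB2HSV)
m=((hsv[...,0]<8)|(hsv[...,0]>172))&(hsv[...,1]>150)&(hsv[...,2]>60)
n,l,st,c=cv2.connectedComponentsWithStats(m.astype(np.uint8))
for k in range(1,n):
    if st[k,4]>30:
        w=onplane(c[k],.1205,i)[0];X,Y=w[0]-O[0],w[1]-O[1];print(c[k],'carrier',round(X*np.cos(a)+Y*np.sin(a),4),round(-X*np.sin(a)+Y*np.cos(a),4))
X=P[...,0]-O[0];Y=P[...,1]-O[1];cx=X*np.cos(a)+Y*np.sin(a);cy=-X*np.sin(a)+Y*np.cos(a);z=P[...,2]
for lo,hi in((-.105,-.05),(.05,.105)):
    q=(abs(cx)<.012)&(cy>lo)&(cy<hi)&(z>.09);print('bar z',np.median(z[q]).round(4))
E
```

```text
clock: 47.85
ee_pos: [0.5492, -0.0477, 0.5089]
ee_rot: [3.141, -0.002, -0.113]
wrist_force: [-0.4, -0.6, -0.3]
finger_gap: 0.0245
[369.90196078   5.18627451] carrier 0.1506 -0.0859
[386.46043165   7.47482014] carrier 0.1488 -0.1025
[177.33673469 151.19387755] carrier 0.0055 0.1183
[388.78 153.09] carrier 0.0049 -0.1212
bar z 0.4128
bar z 0.4126
```

View pics/w15.png

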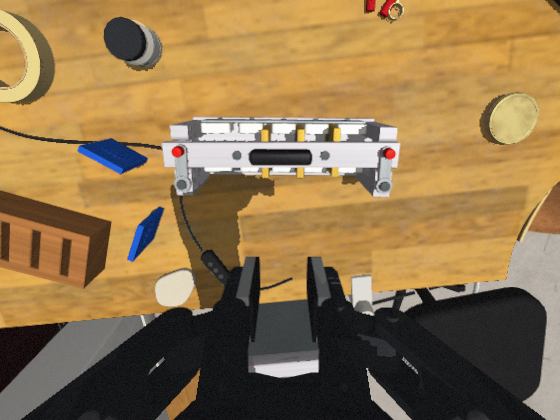

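View pics/s2.png

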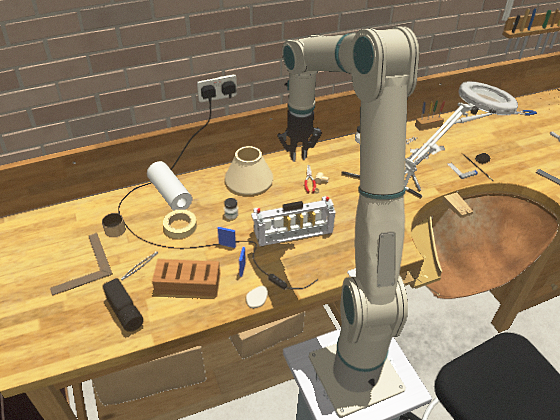

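Run:
```python
from h import *
print(order.hand_in())
```

```text
the job is handed in; nothing more can be done
None
```

The job is done and handed in at about 48 s of the 210 s allowed. I swung both keepers clear and laid the bar on the bench. All three dies that were present went from the oak block into carrier slots of their own (y = −0.066, −0.022 and +0.022). Then I put the bar back and swung both keepers over it.

**What the last checks showed**
- **Dies:** their tops read 0.090 m in the carrier, which means fully down. I pushed each one to its floor with about 30–40 N.
- **Bar:** it had been knocked about 4 cm on the bench, so I found it again before picking it up. Once seated, its top read 0.1075 m near both ends (0.107 expected).
- **Keepers:** the knobs sit at carrier x ≈ 0.005, y ≈ +0.118 and −0.121. That puts both over the bar, with the left one pushed to its stop.
- **Flux jar, tin and blue look-alikes:** none was touched. In the last pictures they look where they were at the start.

**Checks that failed or disagreed**
- My last bar-height reading was invalid: it gave 0.41 m because it picked up the gripper. I relied on the earlier reading and the final pictures instead.
- Wrist-camera positions differed from the arm's pose by up to 3 mm while the arm was still settling.

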